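Rack the washed cup and put the scoop to drain

TASK

Put the washed things away to drain. Set the small upside-down white cup, still mouth down, on the blue pad of the sloping draining rack, laying its rim flat on the slope before you let go of it, and drop the orange coffee scoop into the open grey tub. Leave all the other things where they are.

Things in the scene. Friction and masses are not known exactly. Their poses are not given: they have to be found in the camera images.
- cup: the cup to rack: small white cup standing upside down. Origin: centre of its mouth (its underside); z from the mouth to the cup's bottom (up). 64 mm tall, about 180 g; outside diameter 60 mm up to 38 mm above the mouth, then narrowing to 44 mm at the top; wall 4 mm, black rim. A loop handle sticks out 29 mm from the wall along its own -x, 14 to 52 mm above the mouth, 9 mm thick
- rack: fixed steel rack on four legs: a flat board 290 mm wide (y), 99 mm deep (x), sloping 28 degrees, rising away from the robot. Origin on its upper surface, 115 mm above the counter; x points uphill, z is the board's normal. Board from x = -54 to 45 mm; along the low edge a lip 10 mm high, inner face at x = -48 mm. Two places at y = -62.5 and 62.5 mm: one has the blue pad, the other a cup
- pad: blue rectangle marking the free place on the sloping board, 58 mm along the slope, 86 mm across, 1 mm thin (a flat mark: the cup rests on the board itself). A cup centred on it just touches the lip. Origin: its centre on the board's upper surface; x points uphill, z is the normal of the board (28 degrees from vertical)
- scoop: orange plastic coffee scoop lying bowl up on the counter, about 30 g. Origin: centre of the bowl's underside; bowl 26 mm tall, 32 mm across at the bottom, 36 mm at the top, wall 3 mm; a flat handle 12 mm wide, 6 mm thick runs along its own +x at 19 to 25 mm height, from the bowl to x = 62 mm
- scoop_mid (a point): point in the middle of the scoop, 22 mm along its +x and 13 mm up from its origin
- tub: open grey plastic tub, fixed: 140 x 140 mm outside, 60 mm tall, walls and floor 5 mm. Origin: centre of its underside
- rack_cup: bystander: a second cup of the same kind, upside down on the rack's other place. Origin: centre of its mouth; handle along its own -x
- mug_a: bystander: large white mug, 82 mm across, 95 mm tall, handle reaching 72 mm along its own -x. Origin: centre of its underside
- mug_b: bystander: another large white mug, the same
- sugar_jar: bystander: glass jar with steel lid, 80 mm across, 110 mm tall. Origin: centre of its underside
- soap: bystander: green bottle, 60 mm across, 190 mm tall. Origin: centre of its underside
- teaspoon: bystander: steel teaspoon, 150 mm long along its x, lying on the counter
- sponge_box: bystander: flat yellow box, 90 x 60 x 30 mm. Origin: centre of its underside

How it is judged:
On the way:
1. the cup, still held by the fingers, lies with its rim flat on the slope at the blue pad (within 24 mm of the pad's centre along and across the slope, tilted less than 7 degrees from the board) (x of cup in the frame of pad between -0.024 and 0.024 m and y of cup in the frame of pad between -0.024 and 0.024 m and z of cup in the frame of pad between -0.006 and 0.008 m and angle between the z axis of cup and the z axis of pad, either way round below 0.12 rad and contact force between the fingers and cup above 0.5 N), for 0.1 s.
At the end, for the whole second after the job is handed in: The cup rests mouth down on the sloping board, its rim flat on it (within 6 mm and 0.08 rad), its centre within 24 mm of the blue pad's centre along and across the slope; the middle of the scoop is inside the tub, below its rim; both are at rest (x of cup in the frame of pad between -0.024 and 0.024 m and y of cup in the frame of pad between -0.024 and 0.024 m and z of cup in the frame of pad between -0.006 and 0.006 m and angle between the z axis of cup and the z axis of pad, either way round below 0.08 rad and linear speed of each of cup, scoop below 0.02 m/s and x of scoop_mid in the frame of tub between -0.065 and 0.065 m and y of scoop_mid in the frame of tub between -0.065 and 0.065 m and z of scoop_mid in the frame of tub between 0 and 0.055 m); the robot touches nothing.
It fails at once if any bystander (other cup, mugs, jar, bottle, teaspoon, yellow box) is moved by more than 30 mm (distance of any of rack_cup, mug_a, mug_b, sugar_jar, soap, teaspoon, sponge_box from where it was at the start of the episode above 0.03 m).
It also fails if it takes over 45 s, if anything falls off the work surface, if the arm or the gripper's body presses on something with over 40 N, if the wrist force passes 120 N, or if a joint passes its speed limit or range.

ROBOT

A 6-joint arm with a two-finger parallel gripper is mounted at the origin on the work surface. World frame = base frame: x ahead of the robot, y to its left, z up, the work surface at z = 0. Lengths are in m, angles in rad, forces in N, time in s.
With the tool pointing down it reaches from about 0.375 to 0.9 m from the base axis. Payload 3.1 kg.
Tool frame: the origin (TCP) lies at the very end of the fingers, on their centre line; the grasp point (between the pads) lies r.pinch_z behind it (r.pinch_z is the distance from the TCP to the grasp point, in m); x points along the fingers, z is the direction in which the jaws open and shut, and the axes are right-handed (so a half turn about x gives the same grasp; the last joint's range is limited). The gripper opens to 85 mm and grips with 20 to 120 N. Pads are 22 mm wide; open, the fingers measure 114 mm over their backs; the gripper's body (76 mm by 85 mm) begins 54 mm behind the grasp point. The pads swing forward as they close: fully open they stand 13 mm farther back than shut.
Start: joints at [1.077, 0.527, 1.433, -0, 1.181, -0.178], TCP at [0.193, 0.594, 0.231] pointing down, gripper open.
Joint ranges: [-3.08, 3.08], [-0.75, 2.2], [0.22, 2.44], [-1.43, 4.57], [0, 2.65], [-2.85, 2.85]. Speed limits (rad/s): [2.79, 2.79, 3.14, 3.14, 3.14, 3.14].

INTERFACE

Orientations are given as a rotation vector (axis times angle).
In Python, from cell import r gives the robot as it stands.
- The arm moves only by the tool play_rows, never from a script. Its argument "series" is a list that holds one entry, the list of rows, each a list of 5 numbers: the opening, from -1 (shut) to 1 (fully open), then the shift along the tool's x, y, z in units of 30 cm (1.0 is 30 cm), then the turn about the tool's x in units of 0.5 rad (1.0 is 0.5 rad). A call has 1 to 20 rows; each row shifts and turns the pose as measured when the row begins, along the tool's axes as they then stand; what a row does not reach is not made up. A row lasts 1/8 s, in which the tool goes at most 62.5 mm and 10.7 degrees, less where a joint would pass 70% of its speed; a pose out of reach is approached as far as the arm can. A call with a number of a shift or a turn outside -1 to 1 is refused whole. A call with a gripper value outside its range is refused whole. The fingers move at their own pace and stop on an object; "squeeze" is the grip in N (left out, the last holds). Time passes only in rows, so rows that do not move let the fingers close. It gives the time, the measured TCP pose, the force and the opening at its end, in the units of the state.
- r.get_state(): the state, without advancing time (a new reading comes with each control period).
- r.camera(name): name is "scene" or "top"; returns a dict with "color" (384x512x3 uint8, red, green, blue), "fovy" (degrees; the focal length in pixels is half the picture's height over the tangent of half this angle, whatever the lens; pixels are square), "cx", "cy" (the principal point, pixels), "R" (3x3) and "t" (3): a world point X has camera coordinates R X + t. Camera axes: x right, y down, z forward; pixel columns grow to the right and rows downward; lengths in m; the calibration is good to about 2 mm. A picture is of the moment at which its call begins. There is no depth.
- r.finish_job(): hands the job in, once; it reports no verdict.
The state is a dict: "time": time; "qpos": joint angles; "qvel": joint speeds; "joint_efforts": joint torques, N m; "eef_pos": TCP position; "ee_rot": TCP orientation; "force": force on the tool from outside, world axes, zero at the start; "moment": the same for the moment, N m; "finger_gap": finger opening in m.
Only numpy, scipy, OpenCV 4.12 (cv2) and the standard library are available. Lean on these libraries where they do the work, as an engineer would, in place of code of your own. Each camera call takes 0.05 s, during which the arm holds its last target.

## Working session

There is one attempt and no reset: what is moved stays moved. The work goes in short steps, Python scripts to look and compute and a tool call to move; the robot and the scene stay as the last step left them, time stands still between calls to the robot, and variables do not carry over. Pictures are saved under pics/ and viewed, and the job is handed in when it is done.

Besides the shell and the picture viewer there is one more tool, called after "Request:" in YAML: its name, and indented under it one key for each argument. play_rows: Moves the arm, as the interface text tells. Shifts and turns lie within -1 to 1; 1 stands for 30 cm of shift or 0.5 rad of turn. Its arguments: {"type":"object","properties":{"series":{"type":"array","items":{"type":"array","items":{"type":"array","items":{"type":"number"}}}},"squeeze":{"type":"number"}},"required":["series"]}

```bash
ls; mkdir -p pics; python3 - <<'E'
from cell import r
import cv2
s=r.get_state(); print(s); print(r.pinch_z)
for n in ("scene","top"):
    c=r.camera(n); cv2.imwrite(f"pics/{n}0.png",c["color"][:,:,::-1]); print(n,c["fovy"],c["cx"],c["cy"],c["R"],c["t"], [k for k in c])
E
```

```text
pics
{'time': 0.0, 'qpos': array([ 1.07749047e+00,  5.28441520e-01,  1.43392487e+00, -2.47213306e-05,
        1.18139646e+00, -1.78467079e-01]), 'qvel': array([-0.0008073 , -0.00039204,  0.00060228, -0.00069846,  0.00077967,
        0.00088353]), 'joint_efforts': array([-7.16395698e-04, -4.42348516e+01, -1.78024292e+01, -3.14721992e-04,
        8.45371949e-03,  5.98072077e-06]), 'eef_pos': array([0.19314838, 0.59364116, 0.23034159]), 'ee_rot': array([-0.97530068,  1.34384458,  0.97370238]), 'force': array([-0.44438012, -0.04937369, -0.70475784]), 'moment': array([-0.04163459,  0.00355764, -0.0160885 ]), 'finger_gap': 0.08533722185717714}
0.0187
scene 45.48822970978562 254.55002131414662 188.25518709819104 [[ 0.64796375  0.76159935  0.01045953]
 [ 0.42958157 -0.35407643 -0.83071629]
 [-0.62896952  0.54276727 -0.55659773]] [-0.4071702  -0.15832789  1.73821881] ['color', 'fovy', 'cx', 'cy', 'R', 't']
top 45.03508373778979 261.78003953795303 188.77094676988773 [[ 0.01020206 -0.99987702  0.01191037]
 [-0.98055298 -0.01233802 -0.19586634]
 [ 0.19598921 -0.00968051 -0.98055827]] [-0.00419536  0.61550188  1.29012299] ['color', 'fovy', 'cx', 'cy', 'R', 't']
```

View pics/scene0.png

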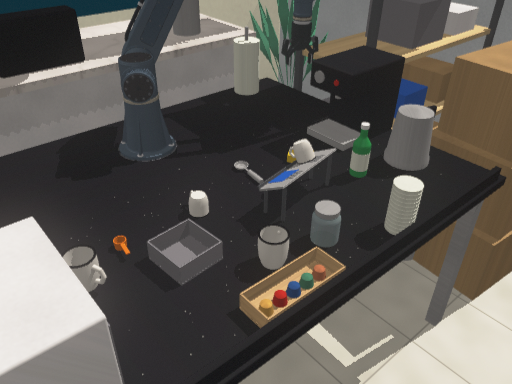

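View pics/top0.png

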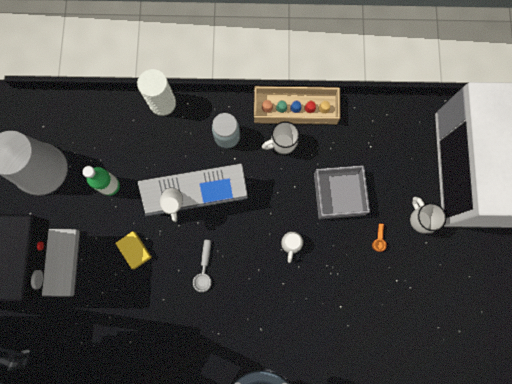

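The top view has the cup at about (291,243) with its handle toward the robot. The scoop is at (380,243), the tub at (342,192) and the blue pad at (216,190). Next I measure these.

```bash
cat > h.py <<'E'
import numpy as np,cv2
from scipy.spatial.transform import Rotation as Ro
from cell import r
class Cam:
    def __init__(s,n):
        c=r.camera(n); s.im=c["color"]; s.R=np.array(c["R"]); s.t=np.array(c["t"]); s.cx=c["cx"]; s.cy=c["cy"]
        s.f=s.im.shape[0]/2/np.tan(np.radians(c["fovy"])/2); s.C=-s.R.T@s.t
        s.hsv=cv2.cvtColor(s.im,cv2.COLOR_RGB2HSV)
    def ray(s,p): d=s.R.T@np.array([(p[0]-s.cx)/s.f,(p[1]-s.cy)/s.f,1]); return d/np.linalg.norm(d)
    def plane(s,p,z): d=s.ray(p); return s.C+d*(z-s.C[2])/d[2]
    def proj(s,X): q=s.R@np.array(X)+s.t; return np.array([s.cx+s.f*q[0]/q[2],s.cy+s.f*q[1]/q[2]])
    def mask(s,lo,hi,box=None):
        m=cv2.inRange(s.hsv,np.array(lo),np.array(hi))
        if box: k=np.zeros_like(m); k[box[1]:box[3],box[0]:box[2]]=255; m&=k
        return m
def tri(a,pa,b,pb):
    A=[];B=[]
    for c,p in((a,pa),(b,pb)):
        d=c.ray(p); P=np.eye(3)-np.outer(d,d); A.append(P);B.append(P@c.C)
    return np.linalg.lstsq(np.vstack(A),np.hstack(B),rcond=None)[0]
def big(m):
    return max(cv2.findContours(m,cv2.RETR_EXTERNAL,cv2.CHAIN_APPROX_NONE)[0],key=cv2.contourArea)
def cen(c): m=cv2.moments(c); return np.array([m['m10'],m['m01']])/m['m00']
def st():
    s=r.get_state(); print("t",round(s['time'],3),"tcp",s['eef_pos'].round(4),"gap",round(s['finger_gap'],4),"F",s['force'].round(1),"q",s['qpos'].round(3)); M=Ro.from_rotvec(s['ee_rot']).as_matrix(); print(M.round(3)); return s,M
E
python3 - <<'E'
from h import *
T=Cam("top");S=Cam("scene"); s,M=st()
# pad
bt=big(T.mask((100,120,80),(125,255,255),(190,170,245,215)));bs=big(S.mask((100,120,60),(125,255,255),(255,160,315,195)))
print("pad area",cv2.contourArea(bt),cv2.contourArea(bs),cen(bt),cen(bs),"tri",tri(T,cen(bt),S,cen(bs)),T.plane(cen(bt),.1065))
print("padrect",cv2.minAreaRect(bt)); q=cv2.boxPoints(cv2.minAreaRect(bt)); print([T.plane(p,.1065).round(4) for p in q])
# scoop
m=T.mask((3,150,80),(20,255,255),(360,215,400,260)); o=big(m); print("scoop",cv2.contourArea(o),cen(o),T.plane(cen(o),.022),cv2.minAreaRect(o))
def crop(C,b,k,n): cv2.imwrite(n,cv2.resize(C.im[b[1]:b[3],b[0]:b[2],::-1],None,fx=k,fy=k,interpolation=cv2.INTER_CUBIC))
crop(T,(265,160,405,265),5,"pics/c_t.png");crop(T,(130,150,250,220),6,"pics/c_r.png");crop(S,(95,120,345,290),3,"pics/c_s.png")
# cup
m=T.mask((0,0,110),(180,70,255),(270,225,315,265)); c=big(m); print("cup",cv2.contourArea(c),cv2.boundingRect(c),cen(c))
E
```

```text
t 0.2 tcp [0.1933 0.5939 0.2307] gap 0.0853 F [-0.1  0.8 -0.1] q [ 1.078  0.528  1.433 -0.     1.181 -0.179]
[[-0.001 -0.951  0.31 ]
 [-0.001  0.31   0.951]
 [-1.     0.    -0.001]]
pad area 534.0 108.0 [215.77933833 190.1360799 ] [282.53703704 175.91666667] tri [0.60052267 0.1323819  0.10803707] [0.60085307 0.13255894 0.1065    ]
padrect ((215.78378295898438, 190.2027130126953), (19.72787857055664, 29.75621795654297), 80.53767395019531)
[array([0.621 , 0.1791, 0.1065]), array([0.6362, 0.0967, 0.1065]), array([0.5804, 0.0863, 0.1065]), array([0.5655, 0.168 , 0.1065])]
scoop 216.0 [379.31481481 239.85030864] [ 0.47414722 -0.34550978  0.022     ] ((379.0, 237.0), (28.0, 14.0), 90.0)
cup 357.0 (281, 232, 22, 31) [291.26377218 243.24836601]
```

View pics/c_t.png

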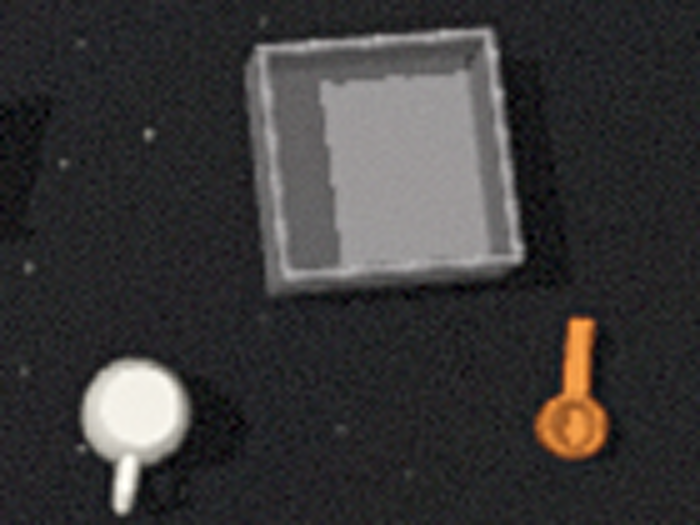

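View pics/c_r.png

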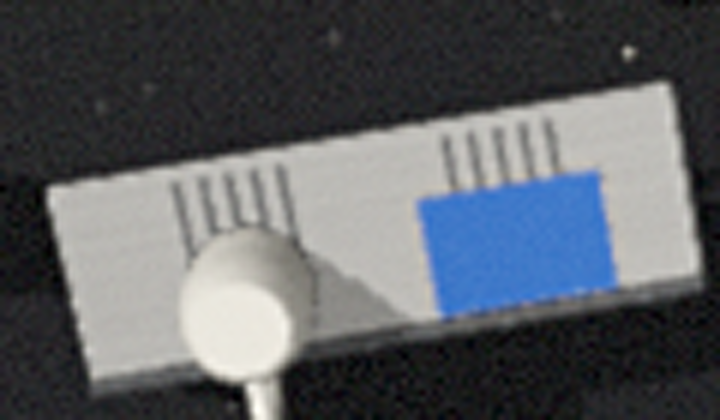

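View pics/c_s.png

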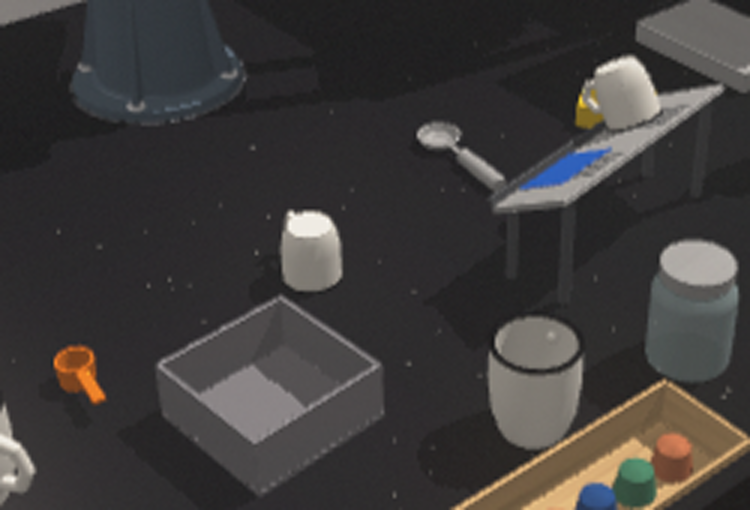

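```bash
python3 - <<'E'
from h import *
T=Cam("top")
P=lambda u,v,x0,y0,k,z: T.plane(((u+.5)/k+x0-.5,(v+.5)/k+y0-.5),z)
a=P(143,404,265,160,5,.064);b=P(136,411,265,160,5,.038); e=P(123,508,265,160,5,.033)
print("cup top",a,"body",b,"handle end",e,"len",np.linalg.norm((e-a)[:2]))
# bright disc
m=T.mask((0,0,225),(180,60,255),(275,225,312,250)); d=big(m); print("disc",cv2.contourArea(d),T.plane(cen(d),.064))
h=(e-a)[:2]; print("cup x yaw deg",np.degrees(np.arctan2(-h[1],-h[0])))
a=P(572,426,265,160,5,.026);e=P(581,318,265,160,5,.025);print("scoop bowl",a,"end",e,"len",np.linalg.norm((e-a)[:2]),"yaw",np.degrees(np.arctan2(*(e-a)[1::-1])))
q=[P(u,v,265,160,5,.06) for u,v in((252,46),(492,30),(524,264),(278,280))]; print("tub",np.mean(q,0),[np.linalg.norm(q[i]-q[i-1]).round(3) for i in range(4)])
zh=.115+.045*np.sin(np.radians(28)); l=P(47,187,130,150,6,zh);rr=P(668,83,130,150,6,zh); d=l-rr; print("rack hi edge len",np.linalg.norm(d),"yaw",np.degrees(np.arctan2(-d[0],d[1])),"mid",(l+rr)/2)
n=(l+rr)/2; ps=np.arctan2(-d[0],d[1]); u=np.array([np.cos(ps),np.sin(ps)]); v=np.array([-u[1],u[0]])
o=n[:2]-.045*np.cos(np.radians(28))*u; p=o-.018*np.cos(np.radians(28))*u-.0625*v; print("rack o",o,"pad pred",p)
E
```

```text
cup top [ 0.46601466 -0.08821214  0.064     ] body [ 0.46418176 -0.08617934  0.038     ] handle end [ 0.40861112 -0.07889722  0.033     ] len 0.05815440280365975
disc 163.0 [ 0.46448562 -0.0852529   0.064     ]
cup x yaw deg -9.217088587653025
scoop bowl [ 0.45928646 -0.34294949  0.026     ] end [ 0.52314992 -0.35107761  0.025     ] len 0.06437863056097969 yaw -7.253230082313098
tub [ 0.61388955 -0.23146759  0.06      ] [np.float64(0.14), np.float64(0.143), np.float64(0.14), np.float64(0.143)]
rack hi edge len 0.28863827420835586 yaw 10.570858715887637 mid [0.64515088 0.20416356 0.13612622]
rack o [0.60609255 0.19687456] pad pred [0.60193493 0.13251965]
```

```bash
cat >> h.py <<'E'
def go(x,y,z,psi=None,per=.17):
    s,M=st(); D=np.array([x,y,z])-s['eef_pos']; u=M.T@D/.3; cur=np.degrees(np.arctan2(-M[0,2],M[1,2]))
    n=int(np.ceil(np.linalg.norm(u)/per)); t=0 if psi is None else -np.radians(psi-cur)/.5
    print("psi",cur.round(2),"units",u.round(4),"rows",n,"per",(u/max(n,1)).round(4),"turn total",round(t,3))
E
python3 - <<'E'
from h import *
go(.42,.2,.2,-8)
E
```

```text
t 0.25 tcp [0.1933 0.594  0.2308] gap 0.0853 F [ 1.2 -0.8  0.7] q [ 1.078  0.528  1.433 -0.     1.181 -0.178]
[[-0.    -0.951  0.31 ]
 [-0.001  0.31   0.951]
 [-1.     0.    -0.001]]
psi -18.04 units [ 0.1037 -1.1251 -1.0147] rows 9 per [ 0.0115 -0.125  -0.1127] turn total -0.35
```

Request:
play_rows:
  series:
    - [[1,0.011,-0.125,-0.113,0],[1,0.011,-0.125,-0.113,0],[1,0.011,-0.125,-0.113,0],[1,0.011,-0.125,-0.113,0],[1,0.011,-0.125,-0.113,0],[1,0.011,-0.125,-0.113,0],[1,0.011,-0.125,-0.113,0],[1,0.011,-0.125,-0.113,0],[1,0,0,0,-0.18],[1,0,0,0,-0.17]]
  squeeze: 20

```text
time: 1.5
eef_pos: [0.4036, 0.2342, 0.2039]
ee_rot: [-1.11, 1.263, 1.108]
force: [1.2, 0.6, -0.4]
finger_gap: 0.0855
```

```bash
python3 - <<'E'
from h import *
go(.4645,-.0865,.12,-8)
E
```

```text
t 1.5 tcp [0.4036 0.2342 0.2039] gap 0.0855 F [ 1.2  0.6 -0.4] q [ 0.285  0.355  1.853  0.002  0.927 -1.153]
[[ 0.006 -0.991  0.133]
 [ 0.003  0.133  0.991]
 [-1.    -0.005  0.004]]
psi -7.67 units [ 0.2773 -0.3425 -1.0334] rows 7 per [ 0.0396 -0.0489 -0.1476] turn total 0.012
```

Request:
play_rows:
  series:
    - [[1,0.035,-0.049,-0.148,0],[1,0.035,-0.049,-0.148,0],[1,0.035,-0.049,-0.148,0],[1,0.035,-0.049,-0.148,0],[1,0.035,-0.049,-0.148,0],[1,0.035,-0.049,-0.148,0],[1,0.035,-0.049,-0.148,0],[1,0,0,0,0]]

```text
time: 2.5
eef_pos: [0.4721, -0.0978, 0.1291]
ee_rot: [-1.117, 1.254, 1.102]
force: [-0.4, -0.2, -0.6]
finger_gap: 0.0853
```

```bash
python3 - <<'E'
from h import *
go(.4645,-.0865,.010,-8,.12)
for n in("top","scene"):
    C=Cam(n); b=(260,200,340,270) if n=="top" else (150,120,260,230)
    cv2.imwrite(f"pics/p1{n}.png",cv2.resize(C.im[b[1]:b[3],b[0]:b[2],::-1],None,fx=5,fy=5,interpolation=cv2.INTER_CUBIC))
E
```

```text
t 2.5 tcp [ 0.4721 -0.0978  0.1291] gap 0.0853 F [-0.4 -0.2 -0.6] q [-0.443  0.499  1.894  0.014  0.735 -1.892]
[[ 0.016 -0.991  0.131]
 [ 0.003  0.131  0.991]
 [-1.    -0.016  0.005]]
psi -7.53 units [0.3967 0.0365 0.0321] rows 4 per [0.0992 0.0091 0.008 ] turn total 0.016
```

Request:
play_rows:
  series:
    - [[1,0,0.03,0.037,0],[1,0.1,0.0,0,0],[1,0,0,0,0]]

```text
time: 2.98
eef_pos: [0.4604, -0.0763, 0.1001]
ee_rot: [-1.119, 1.251, 1.113]
force: [-0.2, 0.9, 0.2]
finger_gap: 0.0848
```

```bash
python3 - <<'E'
from h import *
go(.4645,-.0865,.010,-8,.12)
C=Cam("scene"); b=(130,110,270,230)
cv2.imwrite(f"pics/p2.png",cv2.resize(C.im[b[1]:b[3],b[0]:b[2],::-1],None,fx=5,fy=5,interpolation=cv2.INTER_CUBIC))
E
```

```text
t 2.975 tcp [ 0.4604 -0.0763  0.1001] gap 0.0848 F [-0.2  0.9  0.2] q [-0.411  0.543  1.949  0.017  0.641 -1.873]
[[ 0.012 -0.992  0.123]
 [ 0.006  0.123  0.992]
 [-1.    -0.012  0.007]]
psi -7.05 units [ 0.3003 -0.0141 -0.0343] rows 3 per [ 0.1001 -0.0047 -0.0114] turn total 0.033
```

View pics/p2.png

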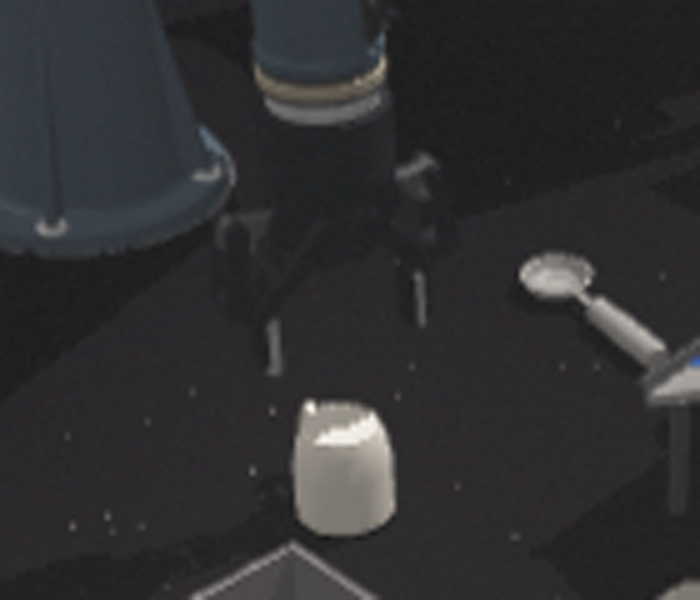

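Request:
play_rows:
  series:
    - [[1,0,-0.014,-0.034,0],[1,0,0,0,0],[1,0,0,0,0]]

```text
time: 3.4
eef_pos: [0.4654, -0.0873, 0.1034]
ee_rot: [-1.125, 1.248, 1.109]
force: [0.5, -0.0, -0.0]
finger_gap: 0.0852
```

```bash
python3 - <<'E'
from h import *
go(.4645,-.0865,.010,-8,.12)
E
```

```text
t 3.4 tcp [ 0.4654 -0.0873  0.1034] gap 0.0852 F [ 0.5 -0.  -0. ] q [-0.429  0.54   1.934  0.018  0.652 -1.893]
[[ 0.018 -0.993  0.121]
 [ 0.004  0.121  0.993]
 [-1.    -0.018  0.006]]
psi -6.94 units [0.3113 0.0089 0.0005] rows 3 per [0.1038 0.003  0.0002] turn total 0.037
```

Request:
play_rows:
  series:
    - [[1,0.1,0.003,0,0.018],[1,0.1,0.003,0,0.018],[1,0.1,0.003,0,0],[1,0,0,0,0],[1,0,0,0,0]]

```text
time: 4.03
eef_pos: [0.4677, -0.0887, 0.014]
ee_rot: [-1.115, 1.253, 1.087]
force: [-1.0, 0.4, 0.8]
finger_gap: 0.0853
```

```bash
python3 - <<'E'
from h import *
go(.4645,-.0865,.010,-8,.12)
C=Cam("scene"); b=(130,110,270,230)
cv2.imwrite(f"pics/p3.png",cv2.resize(C.im[b[1]:b[3],b[0]:b[2],::-1],None,fx=5,fy=5,interpolation=cv2.INTER_CUBIC))
E
```

```text
t 4.025 tcp [ 0.4677 -0.0887  0.014 ] gap 0.0853 F [-1.   0.4  0.8] q [-0.43   0.727  1.972  0.027  0.419 -1.883]
[[ 0.026 -0.99   0.141]
 [ 0.     0.141  0.99 ]
 [-1.    -0.025  0.004]]
psi -8.09 units [0.013  0.0119 0.0057] rows 1 per [0.013  0.0119 0.0057] turn total -0.003
```

View pics/p3.png

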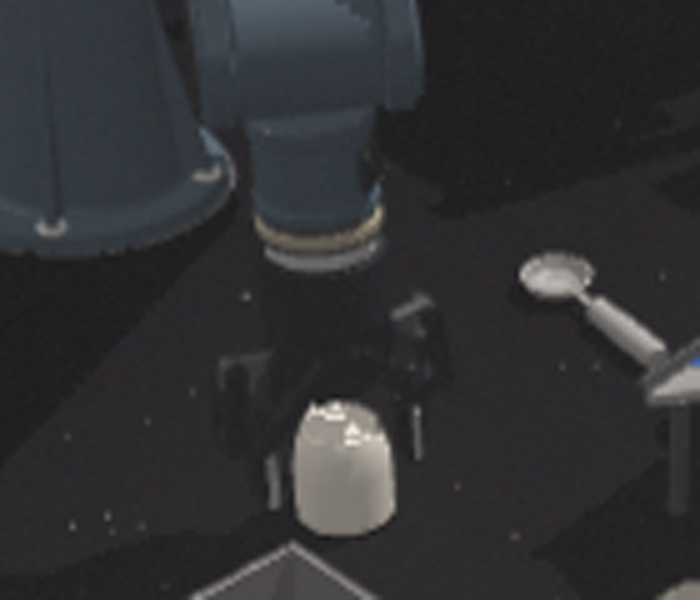

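Request:
play_rows:
  series:
    - [[1,0.013,0.012,0.004,0],[1,0,0,0,0],[-1,0,0,0,0],[-1,0,0,0,0],[-1,0,0,0,0],[-1,0,0,0,0],[-1,0,0,0,0]]
  squeeze: 25

```text
time: 4.95
eef_pos: [0.4654, -0.0873, 0.0127]
ee_rot: [-1.119, 1.25, 1.084]
force: [-1.0, -0.1, 0.2]
finger_gap: 0.0601
```

```bash
python3 - <<'E'
from h import *
go(.4645,-.0865,.010,-8,.12)
C=Cam("scene"); b=(130,110,270,230)
cv2.imwrite(f"pics/p4.png",cv2.resize(C.im[b[1]:b[3],b[0]:b[2],::-1],None,fx=5,fy=5,interpolation=cv2.INTER_CUBIC))
E
```

```text
t 4.95 tcp [ 0.4654 -0.0873  0.0127] gap 0.0601 F [-1.  -0.1  0.2] q [-0.429  0.729  1.983  0.028  0.402 -1.884]
[[ 0.03  -0.99   0.14 ]
 [-0.002  0.14   0.99 ]
 [-1.    -0.03   0.002]]
psi -8.07 units [0.0089 0.0034 0.0021] rows 1 per [0.0089 0.0034 0.0021] turn total -0.002
```

View pics/p4.png

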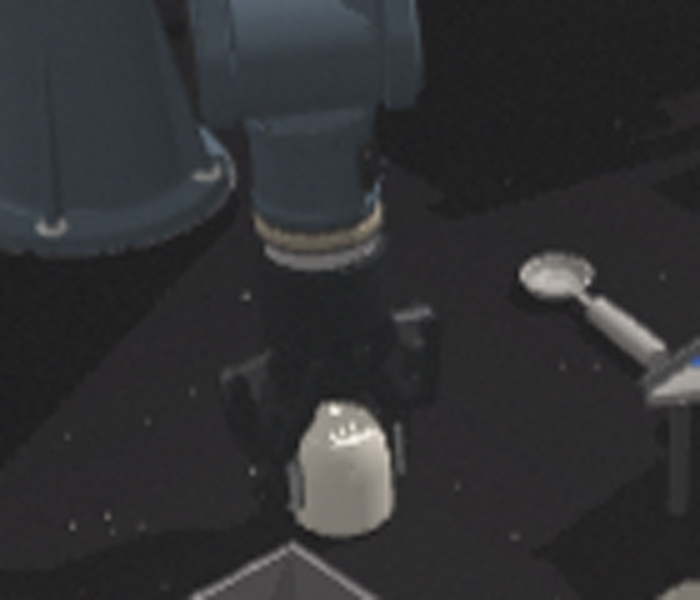

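Request:
play_rows:
  series:
    - [[-1,-0.1,0,0,0],[-1,-0.15,0,0,0],[-1,-0.15,0,0,0],[-1,-0.15,0,0,0],[-1,-0.06,0,0,0],[-1,0,0,0,0]]
  squeeze: 25

```text
time: 5.75
eef_pos: [0.4583, -0.0866, 0.1987]
ee_rot: [-1.114, 1.253, 1.088]
force: [-0.3, -0.4, -2.3]
finger_gap: 0.0598
```

```bash
python3 - <<'E'
from h import *
go(.603,.133,.19,10.4,.15)
E
```

```text
t 5.75 tcp [ 0.4583 -0.0866  0.1987] gap 0.0598 F [-0.3 -0.4 -2.3] q [-0.434  0.357  1.872  0.014  0.891 -1.872]
[[ 0.025 -0.99   0.141]
 [ 0.001  0.141  0.99 ]
 [-1.    -0.024  0.004]]
psi -8.1 units [ 0.0413 -0.3735  0.7924] rows 6 per [ 0.0069 -0.0622  0.1321] turn total -0.646
```

Request:
play_rows:
  series:
    - [[-1,0.004,-0.062,0.132,0],[-1,0.004,-0.062,0.132,0],[-1,0.004,-0.062,0.132,0],[-1,0.004,-0.062,0.132,0],[-1,0.004,-0.062,0.132,0],[-1,0.004,-0.06,0.12,0],[-1,0,0,0,-0.16],[-1,0,0,0,-0.16],[-1,0,0,0,-0.16],[-1,0,0,0,-0.16],[-1,0,0,0,0]]

```text
time: 7.12
eef_pos: [0.5942, 0.1366, 0.1695]
ee_rot: [-1.336, 1.124, 1.357]
force: [0.2, 0.7, -2.1]
finger_gap: 0.06
```

```bash
python3 - <<'E'
from h import *
go(.603,.133,.165,10.4,.15)
C=Cam("scene"); b=(210,80,350,220)
cv2.imwrite(f"pics/p5.png",cv2.resize(C.im[b[1]:b[3],b[0]:b[2],::-1],None,fx=4,fy=4,interpolation=cv2.INTER_CUBIC))
E
```

```text
t 7.125 tcp [0.5942 0.1366 0.1695] gap 0.06 F [ 0.2  0.7 -2.1] q [ 0.042  0.586  1.52   0.002  1.05  -1.716]
[[-0.015 -0.983 -0.185]
 [ 0.001 -0.185  0.983]
 [-1.     0.014  0.004]]
psi 10.67 units [ 0.0144 -0.0267 -0.0174] rows 1 per [ 0.0144 -0.0267 -0.0174] turn total 0.009
```

View pics/p5.png

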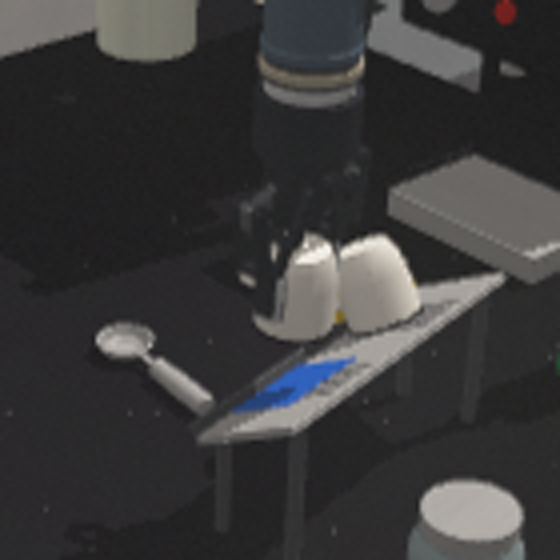

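Request:
play_rows:
  series:
    - [[-1,0,-0.027,-0.015,0],[-1,0,0,0,0],[-1,0,0,0,0]]

```text
time: 7.55
eef_pos: [0.6032, 0.1331, 0.1678]
ee_rot: [-1.333, 1.127, 1.357]
force: [0.2, -0.2, -2.2]
finger_gap: 0.0599
```

```bash
python3 - <<'E'
from h import *
go(.603,.133,.14,10.4,.15)
E
```

```text
t 7.55 tcp [0.6032 0.1331 0.1678] gap 0.0599 F [ 0.2 -0.2 -2.2] q [ 0.036  0.599  1.499  0.002  1.061 -1.719]
[[-0.017 -0.983 -0.182]
 [ 0.001 -0.183  0.983]
 [-1.     0.017  0.004]]
psi 10.51 units [ 0.0928 -0.0007 -0.0007] rows 1 per [ 0.0928 -0.0007 -0.0007] turn total 0.004
```

Request:
play_rows:
  series:
    - [[-1,0.04,0,0,0],[-1,0.04,0,0,0],[-1,0,0,0,0],[-1,0,0,0,0]]
  squeeze: 20

```text
time: 8.05
eef_pos: [0.6022, 0.1332, 0.1417]
ee_rot: [-1.333, 1.128, 1.358]
force: [0.1, -0.3, -3.0]
finger_gap: 0.0601
```

```bash
python3 - <<'E'
from h import *
go(.603,.133,.136,10.4,.15)
E
```

```text
t 8.05 tcp [0.6022 0.1332 0.1417] gap 0.0601 F [ 0.1 -0.3 -3. ] q [ 0.036  0.632  1.52   0.002  1.008 -1.719]
[[-0.018 -0.983 -0.182]
 [ 0.001 -0.182  0.983]
 [-1.     0.018  0.004]]
psi 10.5 units [ 0.019  -0.0027 -0.0012] rows 1 per [ 0.019  -0.0027 -0.0012] turn total 0.003
```

Request:
play_rows:
  series:
    - [[-1,0.02,0,0,0],[-1,0.01,0,0,0],[-1,0.012,0.01,0,0],[-1,0.012,0.01,0,0]]

```text
time: 8.55
eef_pos: [0.5981, 0.1325, 0.1307]
ee_rot: [-1.337, 1.123, 1.352]
force: [-0.0, 1.6, 4.9]
finger_gap: 0.0599
```

```bash
python3 - <<'E'
from h import *
go(.5856,.1300,.115,10.4,.15)
C=Cam("scene"); b=(210,80,350,220)
cv2.imwrite(f"pics/p6.png",cv2.resize(C.im[b[1]:b[3],b[0]:b[2],::-1],None,fx=5,fy=4,interpolation=cv2.INTER_CUBIC))
E
```

```text
t 8.55 tcp [0.5981 0.1325 0.1307] gap 0.0599 F [-0.   1.6  4.9] q [ 0.035  0.639  1.545  0.002  0.968 -1.721]
[[-0.011 -0.983 -0.183]
 [ 0.001 -0.183  0.983]
 [-1.     0.01   0.003]]
psi 10.52 units [ 0.0526  0.042  -0.0007] rows 1 per [ 0.0526  0.042  -0.0007] turn total 0.004
```

View pics/p6.png

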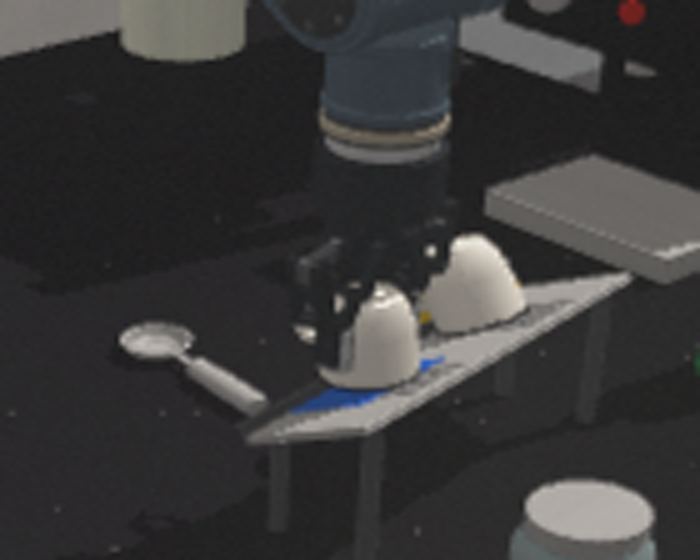

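Request:
play_rows:
  series:
    - [[-1,0.014,0.01,0,0],[-1,0.014,0.01,0,0],[-1,0.014,0.01,0,0]]

```text
time: 8.98
eef_pos: [0.5915, 0.1313, 0.1206]
ee_rot: [-1.34, 1.117, 1.346]
force: [-0.1, 0.8, 3.2]
finger_gap: 0.0599
```

```bash
python3 - <<'E'
from h import *
go(.5856,.1300,.115,10.4,.15)
C=Cam("scene"); b=(210,80,350,220)
cv2.imwrite(f"pics/p7.png",cv2.resize(C.im[b[1]:b[3],b[0]:b[2],::-1],None,fx=4,fy=4,interpolation=cv2.INTER_CUBIC))
E
```

```text
t 8.975 tcp [0.5915 0.1313 0.1206] gap 0.0599 F [-0.1  0.8  3.2] q [ 0.033  0.644  1.575  0.003  0.926 -1.723]
[[-0.003 -0.983 -0.183]
 [ 0.002 -0.183  0.983]
 [-1.     0.002  0.002]]
psi 10.54 units [ 0.0187  0.0201 -0.0006] rows 1 per [ 0.0187  0.0201 -0.0006] turn total 0.005
```

View pics/p7.png

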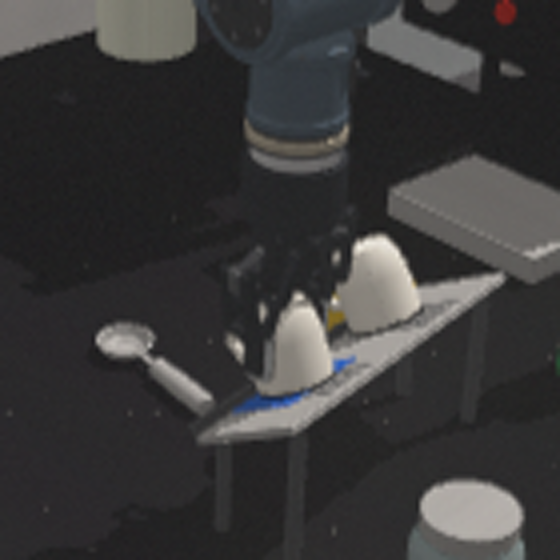

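Request:
play_rows:
  series:
    - [[-1,0.014,0.01,0,0],[-1,0.014,0.01,0,0],[-1,0.01,0,0,0]]

```text
time: 9.4
eef_pos: [0.5876, 0.1304, 0.1152]
ee_rot: [-1.344, 1.112, 1.342]
force: [-7.8, -0.5, 22.2]
finger_gap: 0.0602
```

```bash
python3 - <<'E'
from h import *
go(.5856,.1300,.115,10.4,.15)
for n,b in(("scene",(230,130,350,220)),("top",(130,140,260,230))):
    C=Cam(n);
    cv2.imwrite(f"pics/p8{n}.png",cv2.resize(C.im[b[1]:b[3],b[0]:b[2],::-1],None,fx=6,fy=6,interpolation=cv2.INTER_CUBIC))
E
```

```text
t 9.4 tcp [0.5876 0.1304 0.1152] gap 0.0602 F [-7.8 -0.5 22.2] q [ 0.032  0.645  1.594  0.003  0.899 -1.725]
[[ 0.004 -0.983 -0.183]
 [ 0.002 -0.183  0.983]
 [-1.    -0.004  0.002]]
psi 10.56 units [ 0.0005  0.0069 -0.0001] rows 1 per [ 0.0005  0.0069 -0.0001] turn total 0.006
```

View pics/p8scene.png

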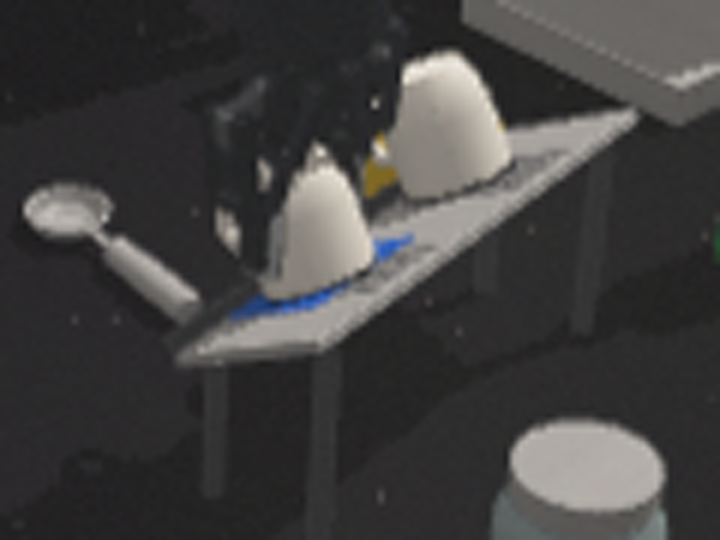

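View pics/p8top.png

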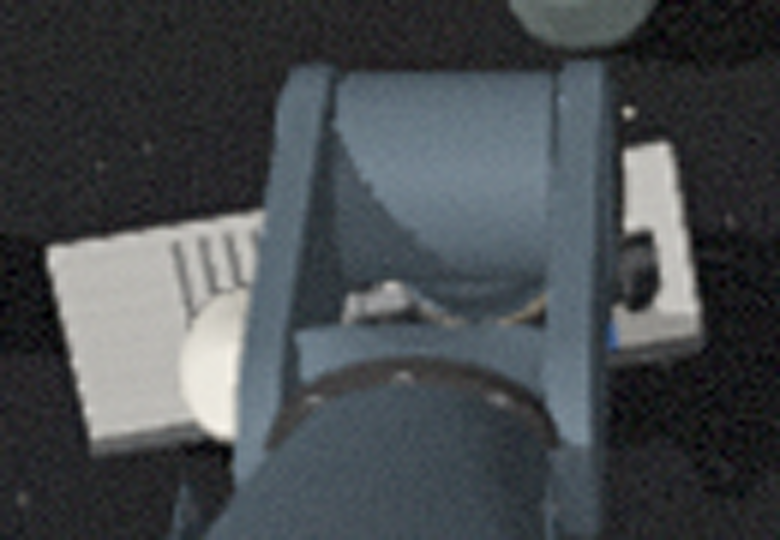

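Request:
play_rows:
  series:
    - [[-1,0.01,0.004,0,0],[-1,0.01,0.004,0,0],[-1,0,0,0,0],[-1,0,0,0,0]]

```text
time: 10.0
eef_pos: [0.5866, 0.1302, 0.1147]
ee_rot: [-1.347, 1.107, 1.337]
force: [-0.3, -0.4, 1.2]
finger_gap: 0.0601
```

```bash
python3 - <<'E'
from h import *
go(.5856,.1300,.115,10.4,.15)
S=Cam("scene")
b=(260,145,330,195)
cv2.imwrite("pics/p9.png",cv2.resize(S.im[b[1]:b[3],b[0]:b[2],::-1],None,fx=10,fy=10,interpolation=cv2.INTER_CUBIC))
# predicted cup rim (flat, centred on pad) pixels in that crop, compared with picture
ps=np.radians(10.4);u=np.array([np.cos(ps)*np.cos(.4887),np.sin(ps)*np.cos(.4887),np.sin(.4887)]);v=np.array([-np.sin(ps),np.cos(ps),0]);n=np.cross(u,v)
P=np.array([.6013,.1325,.1065])
for nm,X in(("up rim",P+.03*u),("down rim",P-.03*u),("right rim(-y)",P-.03*v),("top",P+.064*n),("top-y",P+.064*n-.022*v)): print(nm,((S.proj(X)-b[:2]+.5)*10).round(0))
E
```

```text
t 10.0 tcp [0.5866 0.1302 0.1147] gap 0.0601 F [-0.3 -0.4  1.2] q [ 0.031  0.643  1.602  0.003  0.887 -1.726]
[[ 0.01  -0.983 -0.183]
 [ 0.003 -0.183  0.983]
 [-1.    -0.011  0.001]]
psi 10.57 units [-0.0009  0.0035 -0.    ] rows 1 per [-0.0009  0.0035 -0.    ] turn total 0.006
up rim [307. 310.]
down rim [160. 328.]
right rim(-y) [172. 361.]
top [159. 123.]
top-y [114. 152.]
```

View pics/p9.png

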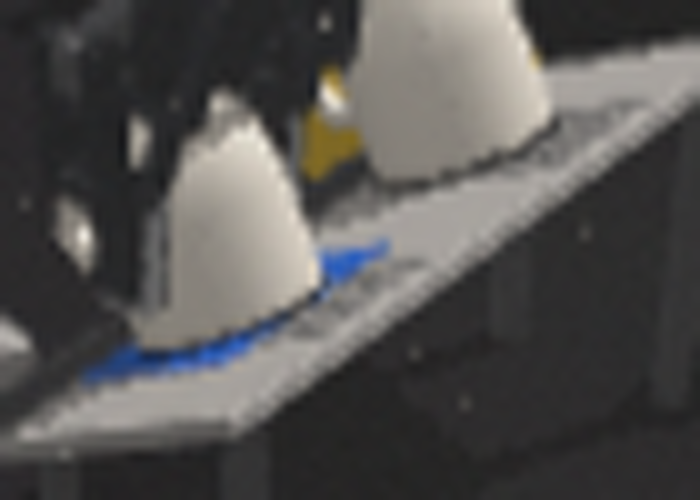

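Request:
play_rows:
  series:
    - [[-1,0.016,0.004,0,0],[-1,0.012,0.002,0,0],[-1,0.004,0,0,0],[0.8,0,0,0,0],[0.8,0,0,0,0],[0.8,0,0,0,0],[0.8,0,0,0,0]]

```text
time: 10.92
eef_pos: [0.5853, 0.1299, 0.1114]
ee_rot: [-1.348, 1.107, 1.336]
force: [-0.4, 0.8, 0.7]
finger_gap: 0.077
```

```bash
python3 - <<'E'
from h import *
go(.5866,.13,.24,10.4,.15)
S=Cam("scene")
b=(260,145,330,195)
cv2.imwrite("pics/p10.png",cv2.resize(S.im[b[1]:b[3],b[0]:b[2],::-1],None,fx=10,fy=10,interpolation=cv2.INTER_CUBIC))
E
```

```text
t 10.925 tcp [0.5853 0.1299 0.1114] gap 0.077 F [-0.4  0.8  0.7] q [ 0.031  0.646  1.608  0.003  0.877 -1.726]
[[ 0.011 -0.983 -0.184]
 [ 0.002 -0.184  0.983]
 [-1.    -0.011  0.   ]]
psi 10.59 units [-4.287e-01 -9.300e-03 -2.000e-04] rows 3 per [-1.429e-01 -3.100e-03 -1.000e-04] turn total 0.007
```

View pics/p10.png

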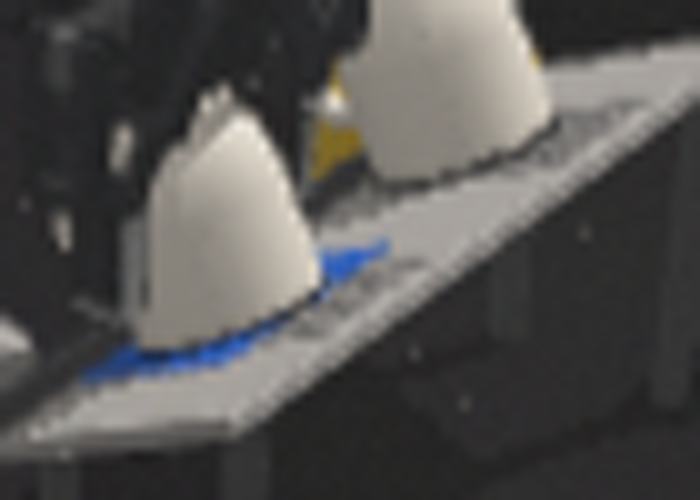

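Request:
play_rows:
  series:
    - [[0.8,-0.05,0,0,0],[0.8,-0.12,0,0,0],[0.8,-0.14,0,0,0],[0.8,-0.14,0,0,0],[0.4,0,0,0,0]]

```text
time: 11.6
eef_pos: [0.5844, 0.1295, 0.2539]
ee_rot: [-1.349, 1.105, 1.334]
force: [-0.0, -0.1, -0.7]
finger_gap: 0.0607
```

```bash
python3 - <<'E'
from h import *
go(.491,-.347,.17,-7.3,.16)
S=Cam("scene")
b=(230,130,350,220)
cv2.imwrite("pics/p11.png",cv2.resize(S.im[b[1]:b[3],b[0]:b[2],::-1],None,fx=6,fy=6,interpolation=cv2.INTER_CUBIC))
T=Cam("top"); print("mug handle/mug",T.plane((417,203),.05),T.plane((430,217),.095))
E
```

```text
t 11.6 tcp [0.5844 0.1295 0.2539] gap 0.0607 F [-0.  -0.1 -0.7] q [ 0.031  0.461  1.486  0.002  1.181 -1.726]
[[ 0.013 -0.983 -0.184]
 [ 0.003 -0.184  0.983]
 [-1.    -0.014  0.   ]]
psi 10.59 units [ 0.2714  0.6018 -1.5041] rows 11 per [ 0.0247  0.0547 -0.1367] turn total 0.625
mug handle/mug [ 0.58083353 -0.45331392  0.05      ] [ 0.53348328 -0.4720873   0.095     ]
```

View pics/p11.png

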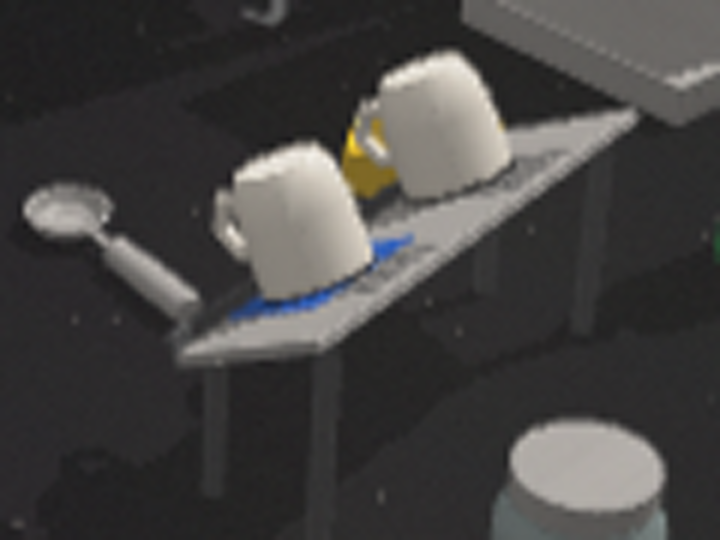

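Request:
play_rows:
  series:
    - [[0.4,0.01,0.055,-0.137,0],[0.4,0.01,0.055,-0.137,0],[0.4,0.01,0.055,-0.137,0],[0.4,0.01,0.055,-0.137,0],[0.4,0.01,0.055,-0.137,0],[0.4,0.01,0.055,-0.137,0],[0.4,0.01,0.055,-0.137,0],[0.4,0.01,0.055,-0.137,0],[0.4,0.01,0.055,-0.137,0],[0.4,0.01,0.055,-0.137,0],[0.4,0,0,0,0.16],[0.4,0,0,0,0.16],[0.4,0,0,0,0.16],[0.4,0,0,0,0.14],[0.4,0,0,0,0]]

```text
time: 13.58
eef_pos: [0.4774, -0.3109, 0.192]
ee_rot: [-1.07, 1.279, 1.151]
force: [-0.4, 0.4, -0.6]
finger_gap: 0.0596
```

```bash
python3 - <<'E'
from h import *
go(.491,-.347,.10,-7.3,.12)
E
```

```text
t 13.575 tcp [ 0.4774 -0.3109  0.192 ] gap 0.0596 F [-0.4  0.4 -0.6] q [-0.771  0.521  1.578 -0.005  1.091 -2.204]
[[-0.038 -0.99   0.135]
 [ 0.03   0.134  0.99 ]
 [-0.999  0.042  0.025]]
psi -7.78 units [ 0.3008 -0.074  -0.1208] rows 3 per [ 0.1003 -0.0247 -0.0403] turn total -0.017
```

Request:
play_rows:
  series:
    - [[0.4,0.09,-0.025,-0.04,0],[0.4,0.09,-0.025,-0.04,0],[0.4,0.09,-0.025,-0.04,0],[0.4,0,0,0,0],[0.4,0,0,0,0]]

```text
time: 14.2
eef_pos: [0.4902, -0.3453, 0.1045]
ee_rot: [-1.068, 1.276, 1.161]
force: [0.4, 1.0, -0.6]
finger_gap: 0.0599
```

```bash
python3 - <<'E'
from h import *
go(.491,-.347,.007,-7.3,.12)
E
```

```text
t 14.2 tcp [ 0.4902 -0.3453  0.1045] gap 0.0599 F [ 0.4  1.  -0.6] q [-0.797  0.677  1.559 -0.007  0.961 -2.234]
[[-0.043 -0.991  0.129]
 [ 0.036  0.128  0.991]
 [-0.998  0.047  0.03 ]]
psi -7.44 units [ 0.3241 -0.0186 -0.0149] rows 3 per [ 0.108  -0.0062 -0.005 ] turn total -0.005
```

Request:
play_rows:
  series:
    - [[0.4,0.1,-0.006,-0.006,0],[0.4,0.1,-0.006,-0.006,0],[0.4,0.08,-0.006,-0.004,0],[0.4,0,0,0,0],[0.4,0,0,0,0]]

```text
time: 14.82
eef_pos: [0.4943, -0.3485, 0.0257]
ee_rot: [-1.079, 1.274, 1.155]
force: [-0.2, 0.5, -0.1]
finger_gap: 0.0599
```

```bash
python3 - <<'E'
from h import *
go(.491,-.347,.007,-7.3,.12)
S=Cam("scene")
b=(60,170,200,290)
cv2.imwrite("pics/p12.png",cv2.resize(S.im[b[1]:b[3],b[0]:b[2],::-1],None,fx=5,fy=5,interpolation=cv2.INTER_CUBIC))
E
```

```text
t 14.825 tcp [ 0.4943 -0.3485  0.0257] gap 0.0599 F [-0.2  0.5 -0.1] q [-0.796  0.798  1.583 -0.008  0.806 -2.236]
[[-0.036 -0.991  0.126]
 [ 0.028  0.125  0.992]
 [-0.999  0.039  0.024]]
psi -7.22 units [0.0629 0.0093 0.0021] rows 1 per [0.0629 0.0093 0.0021] turn total 0.003
```

View pics/p12.png

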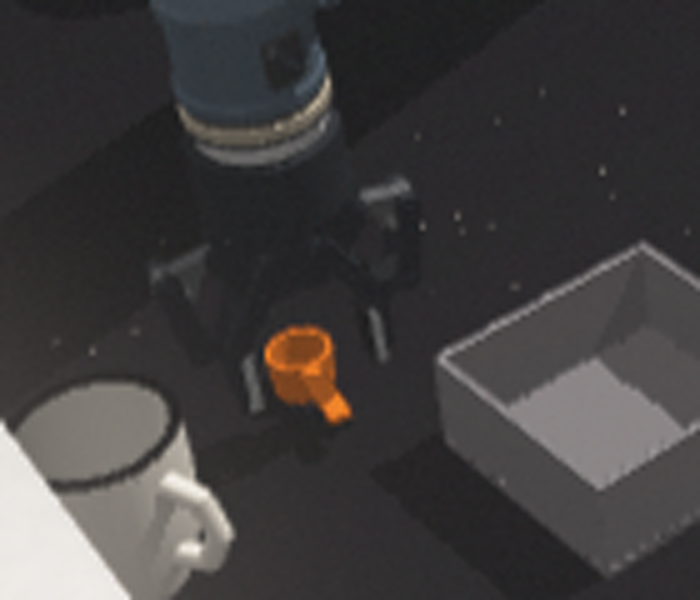

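Request:
play_rows:
  series:
    - [[0.4,0.045,0.006,0.002,0],[0.4,0.015,0.002,0,0],[0.4,0,0,0,0]]

```text
time: 15.25
eef_pos: [0.492, -0.3477, 0.009]
ee_rot: [-1.082, 1.274, 1.153]
force: [0.0, -0.4, -0.0]
finger_gap: 0.0597
```

```bash
python3 - <<'E'
from h import *
go(.491,-.347,.007,-7.3,.12)
E
```

```text
t 15.25 tcp [ 0.492  -0.3477  0.009 ] gap 0.0597 F [ 0.  -0.4 -0. ] q [-0.798  0.822  1.595 -0.008  0.766 -2.237]
[[-0.033 -0.992  0.125]
 [ 0.026  0.124  0.992]
 [-0.999  0.036  0.022]]
psi -7.2 units [0.0068 0.0033 0.0016] rows 1 per [0.0068 0.0033 0.0016] turn total 0.004
```

Request:
play_rows:
  series:
    - [[-1,0,0,0,0],[-1,0,0,0,0],[-1,0,0,0,0],[-1,0,0,0,0],[-1,0,0,0,0],[-1,0,0,0,0],[-1,-0.05,0,0,0],[-1,-0.12,0,0,0],[-1,-0.14,0,0,0],[-1,-0.14,0,0,0],[-1,0,0,0,0]]
  squeeze: 30

```text
time: 16.62
eef_pos: [0.4974, -0.352, 0.1516]
ee_rot: [-1.085, 1.273, 1.15]
force: [-0.6, -0.6, -1.2]
finger_gap: 0.0108
```

```bash
python3 - <<'E'
from h import *
go(.62,-.232,.14,-7.3,.14)
S=Cam("scene")
b=(60,150,200,270)
cv2.imwrite("pics/p13.png",cv2.resize(S.im[b[1]:b[3],b[0]:b[2],::-1],None,fx=5,fy=5,interpolation=cv2.INTER_CUBIC))
E
```

```text
t 16.625 tcp [ 0.4974 -0.352   0.1516] gap 0.0108 F [-0.6 -0.6 -1.2] q [-0.796  0.618  1.516 -0.006  1.047 -2.238]
[[-0.031 -0.992  0.125]
 [ 0.024  0.125  0.992]
 [-0.999  0.034  0.02 ]]
psi -7.2 units [ 0.0354 -0.3567  0.4474] rows 5 per [ 0.0071 -0.0713  0.0895] turn total 0.003
```

View pics/p13.png

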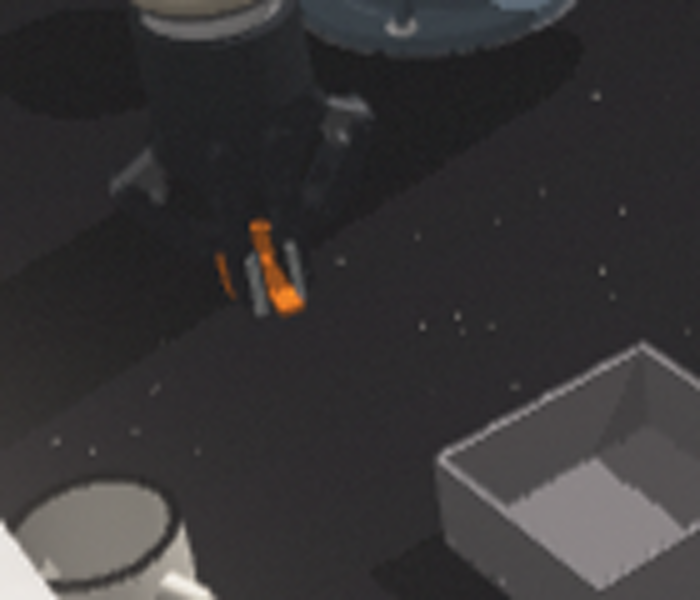

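Request:
play_rows:
  series:
    - [[-1,0,-0.071,0.09,0],[-1,0,-0.071,0.09,0],[-1,0,-0.071,0.09,0],[-1,0,-0.071,0.09,0],[-1,0,-0.071,0.09,0],[-1,0,0,0,0],[-1,0,0,0,0]]

```text
time: 17.55
eef_pos: [0.6154, -0.2238, 0.1403]
ee_rot: [-1.065, 1.28, 1.168]
force: [-0.6, -0.0, 0.1]
finger_gap: 0.011
```

```bash
python3 - <<'E'
from h import *
go(.622,-.232,.05,-7.3,.14)
E
```

```text
t 17.55 tcp [ 0.6154 -0.2238  0.1403] gap 0.011 F [-0.6 -0.   0.1] q [-0.522  0.694  1.383  0.008  1.126 -1.969]
[[-0.05  -0.99   0.128]
 [ 0.037  0.126  0.991]
 [-0.998  0.054  0.03 ]]
psi -7.36 units [ 0.2982 -0.0417 -0.0334] rows 3 per [ 0.0994 -0.0139 -0.0111] turn total -0.002
```

Request:
play_rows:
  series:
    - [[-1,0.0,-0.035,-0.03,0],[-1,0.08,-0.008,-0.004,0],[-1,0.1,-0.006,-0.004,0],[-1,0.08,-0.004,-0.003,0],[-1,0,0,0,0]]

```text
time: 18.18
eef_pos: [0.6257, -0.2441, 0.059]
ee_rot: [-1.062, 1.284, 1.159]
force: [-0.3, 0.2, 0.0]
finger_gap: 0.0111
```

```bash
python3 - <<'E'
from h import *
go(.622,-.232,.05,-7.3,.14)
S=Cam("scene")
b=(120,150,260,290)
cv2.imwrite("pics/p14.png",cv2.resize(S.im[b[1]:b[3],b[0]:b[2],::-1],None,fx=4,fy=4,interpolation=cv2.INTER_CUBIC))
E
```

```text
t 18.175 tcp [ 0.6257 -0.2441  0.059 ] gap 0.0111 F [-0.3  0.2  0. ] q [-0.54   0.817  1.379  0.005  1.005 -1.979]
[[-0.048 -0.99   0.135]
 [ 0.034  0.134  0.99 ]
 [-0.998  0.052  0.027]]
psi -7.79 units [0.032  0.016  0.0374] rows 1 per [0.032  0.016  0.0374] turn total -0.017
```

View pics/p14.png

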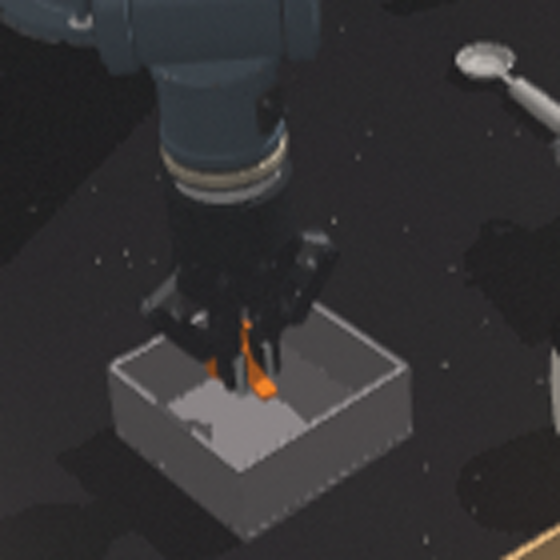

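The scoop is inside the tub's outline. I'll centre it, release it and lift away.

Request:
play_rows:
  series:
    - [[-1,0.02,0.012,0.033,0],[-1,0.01,0,0,0],[-1,0,0,0,0],[0,0,0,0,0],[0,0,0,0,0],[0,0,0,0,0],[0,-0.1,0,0,0],[0,-0.15,0,0,0],[0,-0.15,0,0,0],[0,-0.15,0,0,0],[0,-0.1,0,0,0],[0,0,0.15,0.1,0],[0,0,0.15,0.1,0],[0,0,0.15,0.1,0],[0,0,0,0,0],[0,0,0,0,0]]

```text
time: 20.23
eef_pos: [0.5097, -0.1319, 0.2651]
ee_rot: [-1.072, 1.28, 1.147]
force: [-0.7, -0.3, 0.3]
finger_gap: 0.0427
```

```bash
python3 - <<'E'
from h import *
st()
for n in("scene","top"): 
    C=Cam(n); cv2.imwrite(f"pics/e{n}.png",C.im[:,:,::-1])
    m=C.mask((3,150,80),(20,255,255),(160,210,230,280) if n=="scene" else (310,160,375,225)); o=big(m); print(n,"scoop px",cen(o),cv2.contourArea(o),C.plane(cen(o),.025))
    if n=="top": cv2.imwrite("pics/etc.png",cv2.resize(C.im[140:280,130:410,::-1],None,fx=2.8,fy=2.8,interpolation=cv2.INTER_CUBIC))
E
```

```text
t 20.225 tcp [ 0.5097 -0.1319  0.2651] gap 0.0427 F [-0.7 -0.3  0.3] q [-0.47   0.371  1.609  0.009  1.206 -1.907]
[[-0.036 -0.99   0.137]
 [ 0.027  0.136  0.99 ]
 [-0.999  0.04   0.022]]
scene scoop px [181.60790274 249.23201621] 164.5 [ 0.60246449 -0.23316479  0.025     ]Traceback (most recent call last):
  File "<stdin>", line 5, in <module>
  File "h.py", line 22, in big
    return max(cv2.findContours(m,cv2.RETR_EXTERNAL,cv2.CHAIN_APPROX_NONE)[0],key=cv2.contourArea)
ValueError: max() iterable argument is empty
```

View pics/escene.png

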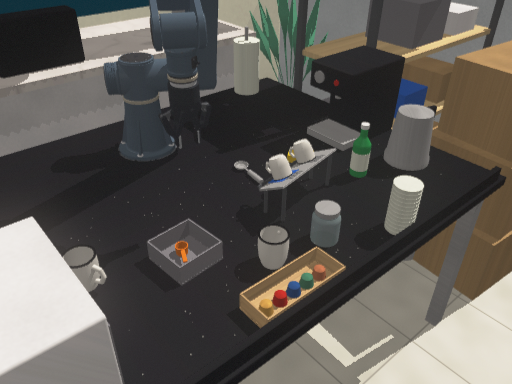

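View pics/etop.png

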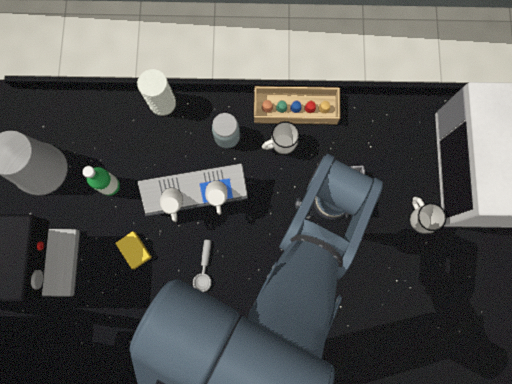

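The scene view has the scoop in the tub at (182,249). The top view has the cup on the pad at (216,192), at the same lean as its neighbour, and the other things look unmoved. One check on the cup's position, then I hand in.

```bash
python3 - <<'E'
from h import *
T=Cam("top");S=Cam("scene")
ps=np.radians(10.4);a=np.radians(28);u=np.array([np.cos(ps)*np.cos(a),np.sin(ps)*np.cos(a),np.sin(a)]);v=np.array([-np.sin(ps),np.cos(ps),0]);n=np.cross(u,v)
P=np.array([.6013,.1325,.1065])
def blob(C,b): return cen(big(C.mask((0,0,185),(180,60,255),b)))
# both cups share tilt & place: compare white blob offset between cups with 125 mm across
c1=blob(T,(203,180,230,215));c2=blob(T,(158,186,187,222)); z=P[2]+.05*np.cos(a)
A=T.plane(c1,z);B=T.plane(c2,z); d=A-B; print("blobs",c1,c2,"along-horiz",d@(u*[1,1,0])/np.cos(a),"across",d@v)
b=(130,150,250,220); cv2.imwrite("pics/f1.png",cv2.resize(T.im[b[1]:b[3],b[0]:b[2],::-1],None,fx=6,fy=6,interpolation=cv2.INTER_CUBIC))
E
```

```text
blobs [214.19755059 194.77635783] [168.10121887 202.75622682] along-horiz 0.0007463268355251569 across -0.12568605804102456
```

View pics/f1.png

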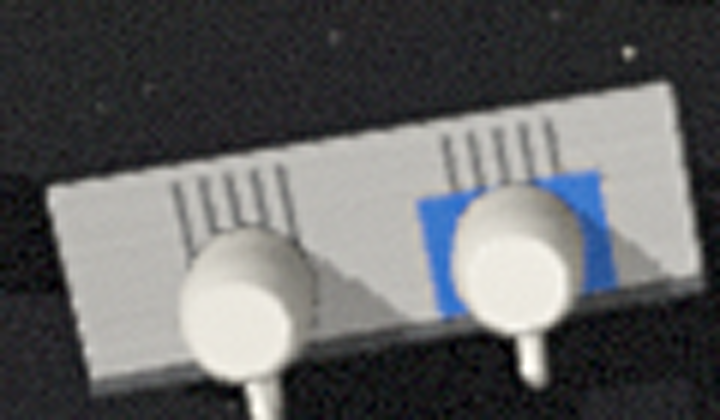

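The cup sits flat and centred on the pad, 126 mm across from the other cup (nominal 125) and within 1 mm along the slope.

```bash
python3 -c "
from cell import r
print(r.finish_job())"
```

```text
the job is handed in; nothing more can be done
None
```

The cup is on the blue pad, mouth down, and the scoop is in the tub; I handed the job in at about 20 s.

- **Cup:** I gripped it across its handle with 20–25 N. I set its uphill rim on the slope, then moved the gripper down and downhill so the cup turned between the fingers until its rim lay flat. The upward push rose to about 22 N when it did. I released it only after that.
- **Cup check:** After release the pictures show it leaning the same as the other cup. The two cups are 126 mm apart across the rack (125 mm expected) and agree within 1 mm along the slope.
- **Scoop:** I picked it up by the handle, lowered it into the tub and let go. The scene camera shows it near the tub's centre, about (0.602, -0.233) m. The planned check from the top camera failed because the arm blocked the view, so this rests on one camera.
- **Other things:** Nothing else looks moved when I compare the pictures by eye; I did not measure each item. At hand-in the arm was clear at a height of about 0.26 m, with no contact force.

I had no direct reading of the cup's tilt while it was held, so "rim flat" is judged from the force jump, the tool height and the pictures.

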